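# Dip the level gauge into the cooling bath and present it for reading

### The job

Check the level of the cooling bath: take the dip gauge from its sloping rest by the blue handle, slide it into the tank's sloping guide tube until the red collar stops on the rim, then draw it right out again. Carry it to the round white tile and hold it there for reading, the gauge level and its tip about 10 cm above the middle of the tile, and finish while still holding it so in the air, still and clear of everything. Leave the bottles, cups and timer where they stand.

Things in the scene. Friction and masses are not known exactly. Their poses are not given: they have to be found in the camera images.
- gauge_grip (a point): centre of the dip gauge's blue square handle (16 x 16 mm, 92 mm long). Gauge z runs along it from tip to handle; x and y are square to the handle's flats. 54 mm above the collar's underside, 154 mm from the tip. At the start z points up and towards the robot, 40 deg above level, and y is level: grip it from straight above, closing along y; it lifts straight up out of its rest
- gauge_collar (a point): centre of the underside of the gauge's red collar (the face towards the tip); collar 40 mm across, 8 mm thick; axes as gauge_grip. The gauge is one stiff straight loose piece of about 90 g: handle, collar, then a round steel rod 9 mm thick and 100 mm long
- gauge_tip (a point): end of the gauge's steel rod, by the black bands, 100 mm from the collar's underside; axes as gauge_grip
- gauge_rest: fixed aluminium rest: grey foot 130 x 70 mm and a sloping open-topped trough 85 mm long, 25 mm wide, in which the rod lies, the collar hooked over its upper end. Origin on the bench 105 mm straight below the rod's axis at the trough's upper end; +x of the rest is the level direction in which the rod slopes down
- bath_tank: fixed white cooling-bath tank 160 x 200 mm (x, y), main top 112 mm high with a black filler knob to 128 mm; with a sloping guide tube standing out of its -x face towards the robot. Origin on the bench straight below the tube's mouth; the tank's middle is 185 mm from it along +x
- tube_mouth (a point): centre of the rim of the steel guide tube, 135 mm above the bench. z runs along the tube's axis out of the mouth (40 deg above level, towards the robot); the gauge goes in along -z. Rim 38 mm across outside; a funnel 30 mm wide narrows over 14 mm to a bore of 16 mm; 116 mm deep, so the collar stops before the tip reaches the end
- reading_tile: fixed round white ceramic tile with a small blue ring, 130 mm across, 8 mm thick, flat on the bench; origin under its centre
- amber_bottle: brown glass reagent bottle with white cap, 66 mm across, 130 mm tall; origin under its centre. Leave it alone
- white_bottle: white plastic bottle with red cap, 60 mm across, 120 mm tall; origin under its centre. Leave it alone
- cup_a: clear specimen cup with orange lid, 56 mm across, 55 mm tall; origin under its centre. Leave it alone
- cup_b: second clear specimen cup with orange lid, 56 mm across, 55 mm tall; origin under its centre. Leave it alone
- timer: small flat white timer 60 x 70 x 18 mm; origin under its centre. Leave it alone
Things that resemble listed ones, but are neither listed nor needed, are in the scene too. Leave any orange look-alike of the part that bears gauge_grip alone.

How it is judged (in metres and radians):
On the way, in this order (a step that is already met when the one before it is completed fails the run):
1. the gauge is in the guide tube, its collar stopped on the rim (z of gauge_collar in the frame of tube_mouth below 0.0035 m and distance between gauge_collar and tube_mouth below 0.008 m and angle between the z axis of gauge_collar and the z axis of tube_mouth, either way round below 0.12 rad), for 0.2 s.
2. the gauge is drawn right out of the guide tube (z of gauge_tip in the frame of tube_mouth above 0.005 m), for 0.1 s.
At the end, for the whole second after the job is handed in: The gauge is held by the fingers, at rest, within 0.2 rad of level, its tip within 55 mm (level distance) of the tile's centre and 60 to 180 mm above the bench, and it touches the tank, rest, tile and bystanders nowhere (horizontal distance between gauge_tip and reading_tile below 0.055 m and height (world z) of gauge_tip between 0.06 and 0.18 m and angle between gauge_tip's own z axis and vertical between 1.3708 and 1.7708 rad and linear speed of gauge below 0.03 m/s and angular speed of gauge below 0.2 rad/s and contact force between gauge and the fingers above 1 N and contact force between gauge and bath_tank below 0.1 N and contact force between gauge and gauge_rest below 0.1 N and contact force between gauge and reading_tile below 0.1 N and contact force between gauge and amber_bottle below 0.1 N and contact force between gauge and white_bottle below 0.1 N and contact force between gauge and cup_a below 0.1 N and contact force between gauge and cup_b below 0.1 N and contact force between gauge and timer below 0.1 N); the arm keeps its last pose, push and grip.
It fails at once if a bystander (bottle, specimen cup or timer) is moved by more than 30 mm (distance of any of amber_bottle, white_bottle, cup_a, cup_b, timer from where it was at the start of the episode above 0.03 m).
It also fails if it takes over 58 s, if anything falls off the work surface, if the arm or the gripper's body presses on something with over 40 N, if the wrist force passes 120 N, or if a joint passes its speed limit or range.

### The arm

A 6-joint arm with a two-finger parallel gripper is mounted at the origin on the work surface. World frame = base frame: x ahead of the robot, y to its left, z up, the work surface at z = 0. Lengths are in m, angles in degrees, forces in N, time in s.
With the tool pointing down it reaches from about 0.35 to 0.875 m from the base axis. Payload 4.2 kg.
Tool frame: the origin (TCP) lies at the very end of the fingers, on their centre line; the grasp point (between the pads) lies 19 mm behind it; z points along the fingers, y is the line along which they close (so a half turn about z gives the same grasp; the last joint's range is limited). The gripper opens to 87 mm and grips with 3 to 60 N. Pads are 19 mm wide; open, the fingers measure 117 mm over their backs; the gripper's body (75 mm by 190 mm) begins 51 mm behind the grasp point.
Start: joints at [83.285, 22.042, 0.453, 0, -68.411, -14.817], TCP at [0.229, 0.581, 0.223] pointing down, gripper open.
Joint ranges: [-179.83, 179.83], [-69.29, 118.12], [-61.27, 80.66], [-181.25, 117.63], [-171.15, -9.14], [-177.46, 177.46]. Speed limits (degrees/s): [159.86, 159.86, 180, 180, 180, 180].

### API

Orientations are given as a 3x3 rotation matrix whose columns are the frame's x, y, z axes.
In Python, from station import * gives the robot as it stands.
- The arm moves only by the shell command python3 -m pendant 'ROWS'. ROWS is JSON, a list of rows, each an object of numbers: "x", "y", "z": the shift along the world's x, y, z normalised to -1 to 1, where 1 is 250 mm; "rx", "ry", "rz": the turn, a rotation vector about the world's x, y, z normalised to -1 to 1, where 1 is 180 degrees; "claw": the opening, from 0 (shut) to 1 (fully open). A call has exactly 8 rows; each row is the pose to reach, as a shift and turn from the pose commanded when the call began, turning the shorter way round; what a row does not reach only later rows make up. A row lasts 1/8 s, in which the tool goes at most 62.5 mm and 10.7 degrees, less where a joint would pass 70% of its speed; a pose out of reach is approached as far as the arm can. A call with a number of a shift or a turn outside -1 to 1 is refused whole. A call with a gripper value outside its range is refused whole. The fingers move at their own pace and stop on an object; the grip force is fixed at half the most. Time passes only in rows, so rows that repeat a pose let the fingers close, or fill a call up. It gives the time, the measured TCP pose, the force, the opening and the grip force at its end, in the units of the state.
- sense(): the state, without advancing time (a new reading comes with each control period).
- capture(name): name is "scene" or "top"; returns a dict with "color" (400x640x3 uint8, red, green, blue), "mtx" (3x3 intrinsics, pixels), "world_to_cam" (4x4, takes a point from world to camera coordinates). Camera axes: x right, y up, looking along -z (the intrinsics and any distortion apply to the point x, -y, -z); pixel columns grow to the right and rows downward; lengths in m; the calibration is good to about 2 mm. A picture is of the moment at which its call begins. There is no depth.
- finish_job(): hands the job in; it is judged then, once.
Trained networks look in a picture, given as the dict that the camera call returned (one of the last four; its "shot" number tells which), for a name from the list of things; names that differ only in an ending like _2 or _b are one class to them, and where a whole thing is asked for, a point or a joint stands for the part that bears it (a point fixed in the world has none). Each returns a list of dicts, best first, with "conf" (0 to 1); they miss things now and then, are a little off and sometimes report something else, mostly with a low value. They report only what shows in the picture. A call takes as long as a camera call. They do not tell look-alikes from the thing itself.
- search_frame(picture, label): "centre" ([column, row] in pixels, amid what is visible of it).
- regions_of(picture, label): "region" (400x640 bool, what is visible of it) and "centre" ([column, row] in pixels, amid what is visible of it).
The state is a dict: "time_s": time; "joints": joint angles; "joint_velocities": joint speeds; "effort": joint torques, N m; "tcp_pos": TCP position; "ee_rot": TCP orientation; "wrist_force": force on the tool from outside, world axes, zero at the start; "moment": the same for the moment, N m; "gripper_width": opening from 0.0 (shut) to 1.0 (fully open); "gripper_force": force on a finger pad.
Only numpy, scipy, OpenCV 4.12 (cv2) and the standard library are available. Lean on these libraries where they do the work, as an engineer would, in place of code of your own. Each camera call takes 0.05 s, during which the arm holds its last target. There are 200 camera calls.

## Working session

There is one attempt and no reset: what is moved stays moved. The work goes in short steps, Python scripts to look and compute and a shell command to move; the robot and the scene stay as the last step left them, time stands still between calls to the robot, and variables do not carry over. Pictures are saved under pics/ and viewed, at most 10 in all, crops included, and the job is handed in when it is done.

```bash
mkdir -p pics
cat > h.py <<'E'
from station import *
import numpy as np, cv2
def save(p,n,crop=None,s=1):
    c=p["color"]
    if crop: c=c[crop[1]:crop[3],crop[0]:crop[2]]
    c=cv2.resize(c,None,fx=s,fy=s,interpolation=cv2.INTER_CUBIC)
    cv2.imwrite("pics/"+n,c[:,:,::-1])
def proj(p,X):
    X=np.atleast_2d(X); W=p["world_to_cam"]; c=X@W[:3,:3].T+W[:3,3]
    c=c*[1,-1,-1]; u=c@p["mtx"].T; return u[:,:2]/u[:,2:]
def ray(p,uv):
    W=p["world_to_cam"];R=W[:3,:3];o=-R.T@W[:3,3]
    d=np.linalg.inv(p["mtx"])@np.array([uv[0],uv[1],1.]);d=R.T@(d*[1,-1,-1]);return o,d/np.linalg.norm(d)
def atz(p,uv,z):
    o,d=ray(p,uv);return o+d*(z-o[2])/d[2]
def tri(pa,ua,pb,ub):
    A=np.zeros((3,3));b=np.zeros(3);L=[]
    for p,u in((pa,ua),(pb,ub)):
        o,d=ray(p,u);M=np.eye(3)-np.outer(d,d);A+=M;b+=M@o;L.append((o,M))
    x=np.linalg.solve(A,b);return x,[float(np.linalg.norm(M@(x-o)))for o,M in L]
E
python3 - <<'E'
from h import *
a=capture("scene");b=capture("top")
save(a,"s0.png");save(b,"t0.png")
print(a["mtx"],[k for k in a],ray(a,(320,200)),ray(b,(320,200)))
for l in["gauge_grip","gauge_collar","gauge_tip","gauge_rest","bath_tank","tube_mouth","reading_tile","amber_bottle","white_bottle","cup_a","timer"]:
    for n,p in(("s",a),("t",b)):
        print(l,n,[(np.round(r["centre"]).tolist(),round(r["conf"],2)) for r in search_frame(p,l)[:4]])
E
```

```text
[[443.3168002    0.         315.2900085 ]
 [  0.         443.3168002  199.43928231]
 [  0.           0.           1.        ]] ['color', 'mtx', 'world_to_cam', 'shot'] (array([ 1.39632592, -0.57975961,  1.20181724]), array([-0.59102903,  0.34960702, -0.72695228])) (array([ 0.28618528, -0.05273221,  1.2984991 ]), array([ 0.15855259, -0.00178577, -0.98734892]))
gauge_grip s [([279.0, 225.0], 0.76), ([244.0, 224.0], 0.67), ([344.0, 155.0], 0.53)]
gauge_grip t [([396.0, 227.0], 0.8), ([380.0, 165.0], 0.73), ([492.0, 235.0], 0.68), ([233.0, 274.0], 0.68)]
gauge_collar s [([280.0, 230.0], 0.86), ([150.0, 258.0], 0.77), ([345.0, 154.0], 0.57), ([240.0, 228.0], 0.55)]
gauge_collar t [([377.0, 166.0], 0.75), ([236.0, 270.0], 0.56), ([492.0, 234.0], 0.55)]
gauge_tip s [([151.0, 255.0], 0.86), ([283.0, 226.0], 0.75), ([348.0, 159.0], 0.74), ([326.0, 211.0], 0.69)]
gauge_tip t [([404.0, 224.0], 0.85), ([238.0, 270.0], 0.72), ([378.0, 166.0], 0.54), ([490.0, 234.0], 0.54)]
gauge_rest s []
gauge_rest t [([368.0, 155.0], 0.85), ([309.0, 141.0], 0.41)]
bath_tank s [([373.0, 268.0], 0.82)]
bath_tank t [([314.0, 103.0], 0.59)]
tube_mouth s [([280.0, 228.0], 0.65)]
tube_mouth t [([309.0, 142.0], 0.51)]
reading_tile s [([406.0, 202.0], 0.76)]
reading_tile t [([344.0, 207.0], 0.71), ([226.0, 173.0], 0.66)]
amber_bottle s [([446.0, 168.0], 0.59)]
amber_bottle t [([159.0, 174.0], 0.84)]
white_bottle s [([213.0, 273.0], 0.75), ([295.0, 266.0], 0.44)]
white_bottle t [([448.0, 178.0], 0.87), ([379.0, 167.0], 0.42)]
cup_a s [([354.0, 189.0], 0.73), ([297.0, 216.0], 0.71), ([354.0, 230.0], 0.3)]
cup_a t [([261.0, 208.0], 0.75), ([345.0, 208.0], 0.72)]
timer s [([324.0, 211.0], 0.81)]
timer t [([310.0, 202.0], 0.86)]
```

View pics/s0.png

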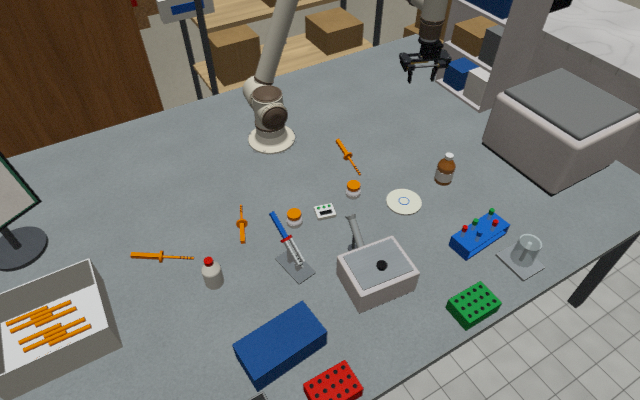

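View pics/t0.png

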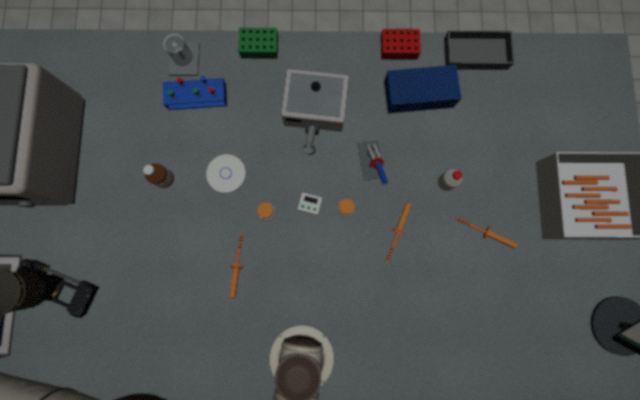

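```bash
cat > m.py <<'E'
from h import *
a=capture("scene");b=capture("top")
def mask(p,box):
    c=cv2.cvtColor(p["color"],cv2.COLOR_RGB2HSV).astype(int);m=(c[...,0]>105)&(c[...,0]<130)&(c[...,1]>130)&(c[...,2]>60)
    z=np.zeros_like(m);z[box[1]:box[3],box[0]:box[2]]=1;return m&z
for p,box,n in((a,(262,200,300,255),"s"),(b,(365,140,395,190),"t")):
    v,u=np.nonzero(mask(p,box));P=np.c_[u,v].astype(float);c=P.mean(0);U,S,V=np.linalg.svd(P-c);t=(P-c)@V[0]
    g=atz(p,c,.140);e=[c+V[0]*t.min(),c+V[0]*t.max()]
    print(n,len(u),c,e,g)
    globals()["c"+n]=c
print("grip tri",tri(a,cs,b,ct))
x=np.hstack([cv2.resize(q["color"][y:y+80,x:x+80],(400,400),interpolation=2) for q,x,y in((a,250,200),(b,340,130))])
y=np.hstack([cv2.resize(q["color"][y:y+60,x:x+80],(400,200+100),interpolation=2)[:200] for q,x,y in((a,320,205),(b,275,115))])
cv2.imwrite("pics/c1.png",np.vstack([x,y])[:,:,::-1])
for p,l in((b,"reading_tile"),(a,"reading_tile")):
    r=regions_of(p,l)
    print([(q["centre"],atz(p,q["centre"],.008),q["conf"]) for q in r[:2]])
for l,z in(("amber_bottle",.065),("white_bottle",.06),("cup_a",.055),("timer",.018)):
    print(l,[atz(b,q["centre"],z).round(3) for q in regions_of(b,l)[:2]])
E
python3 m.py
```

```text
s 158 [278.06329114 224.26582278] [array([270.98479403, 212.00878152]), array([285.3129605 , 236.81926389])] [ 0.55686849 -0.23560479  0.14      ]
t 107 [381.21495327 172.89719626] [array([377.19767858, 162.92040237]), array([385.24348887, 182.90195631])] [ 0.55496006 -0.23716005  0.14      ]
grip tri (array([ 0.55563399, -0.23629516,  0.13908735]), [0.0011096973784970087, 0.0011096973784970958])
[([229.5, 174.2], array([0.57861941, 0.24505356, 0.008     ]), 0.86)]
[([405.8, 201.8], array([0.5932127 , 0.26263585, 0.008     ]), 0.79)]
amber_bottle [array([0.559, 0.455, 0.065])]
white_bottle [array([ 0.55 , -0.464,  0.06 ]), array([ 0.604, -0.244,  0.06 ])]
cup_a [array([0.445, 0.121, 0.055]), array([ 0.462, -0.131,  0.055])]
timer [array([ 0.484, -0.028,  0.018])]
```

View pics/c1.png

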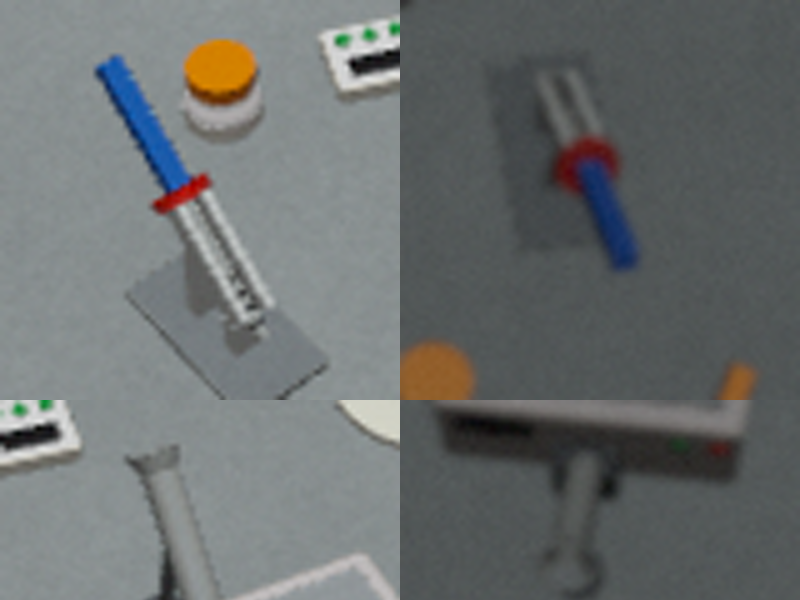

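The picture shows these candidates for the gauge:
- The blue handle on the rest, scene (278,224) and top (381,173).
- Orange look-alikes at scene (241,224), (162,257) and (347,156).
- The blue blocks, scene (280,343) and (480,233).

The crop confirms blue handle, red collar and banded rod lying in the trough, so I choose that one. The tube mouth is at about scene (350,216) and top (310,150).

```bash
cat > m2.py <<'E'
from h import *
a=capture("scene");b=capture("top")
s=np.sin(np.radians(40))
for p,lo,hi in((a,(285.3,236.8),(271,212)),(b,(377.2,162.9),(385.2,182.9))):
    L=atz(p,lo,.140-.046*s+.004);H=atz(p,hi,.140+.046*s);d=L-H;print("yaw gauge",np.degrees(np.arctan2(d[1],d[0])),np.hypot(*d[:2]),"exp",.092*np.cos(np.radians(40)))
print("mouth tri",tri(a,(350.5,216.5),b,(310,150)),atz(a,(350.5,216.5),.135),atz(b,(310,150),.135))
# tank top: light-ish box in top view
for p,l in((a,"bath_tank"),(b,"bath_tank")):
    r=regions_of(p,l)
    if r:
        m=r[0]["region"].astype(np.uint8);cn=max(cv2.findContours(m,0,2)[0],key=cv2.contourArea)
        print(l,r[0]["conf"],cv2.approxPolyDP(cv2.convexHull(cn),4,True)[:,0].tolist())
for p,box in((a,(380,180,430,222)),(b,(200,148,250,200))):
    c=p["color"][box[1]:box[3],box[0]:box[2]].astype(int);g=c.min(2);t,_=cv2.threshold(g.astype(np.uint8),0,255,8)
    v,u=np.nonzero(g>t);e=((u.min()+u.max())/2+box[0],(v.min()+v.max())/2+box[1]);print("tile",e,np.ptp(u),np.ptp(v),atz(p,e,.008))
x=np.hstack([cv2.resize(q["color"][y:y+h,x:x+w],(400,500),interpolation=2) for q,x,y,w,h in((a,335,205,40,50),(b,290,110,40,50))])
cv2.imwrite("pics/c2.png",np.clip(x[:,:,::-1]*1.3,0,255))
st=sense();print(st["ee_rot"],st["tcp_pos"])
E
python3 m2.py
```

```text
yaw gauge 8.790360439047374 0.07059519817037901 exp 0.07047608876694597
yaw gauge 10.63864534250745 0.07498617611285772 exp 0.07047608876694597
mouth tri (array([ 0.63152863, -0.01899462,  0.12454696]), [0.0053430497831073, 0.005343049783107228]) [ 0.6407248  -0.01933876  0.135     ] [ 0.62587723 -0.02399593  0.135     ]
bath_tank 0.56 [[351, 214], [396, 239], [419, 272], [413, 291], [358, 311], [336, 274]]
bath_tank 0.89 [[347, 74], [343, 127], [310, 154], [282, 119], [287, 72]]
tile (np.float64(403.5), np.float64(201.0)) 35 24 [0.58571589 0.25783342 0.008     ]
tile (np.float64(225.5), np.float64(172.5)) 39 37 [0.58431867 0.25851922 0.008     ]
[[ 9.30198319e-01 -3.67057336e-01  1.19368933e-05]
 [-3.67057336e-01 -9.30198318e-01  3.09989819e-05]
 [-2.74725649e-07 -3.32167251e-05 -9.99999999e-01]] [0.22937407 0.58137068 0.22254672][ WARN:0@3.509] global loadsave.cpp:1063 imwrite_ Unsupported depth image for selected encoder is fallbacked to CV_8U.
```

View pics/c2.png

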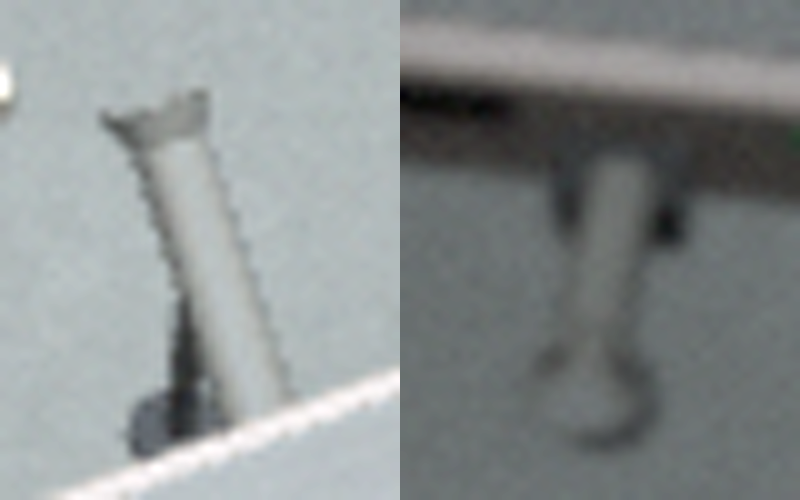

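```bash
cat > m3.py <<'E'
from h import *
from scipy.optimize import least_squares
a=capture("scene");b=capture("top")
print(tri(a,(350.5,215.2),b,(309.5,149)),atz(a,(350.5,215.2),.135),atz(b,(309.5,149),.135))
e=[atz(b,q,.112) for q in((290,114),(330,118))];d=e[0]-e[1];print("tank edge yaw",np.degrees(np.arctan2(-d[0],d[1])))
c,s=np.cos(np.radians(40)),np.sin(np.radians(40))
def line(p,M,ax,q):
    u=proj(p,[M,M-ax*.08]);t=u[1]-u[0];t/=np.linalg.norm(t);r=np.array(q)-u[0];return r[0]*t[1]-r[1]*t[0]
def f(x):
    M=np.array([x[0],x[1],.135]);ax=np.array([-c*np.cos(x[2]),-c*np.sin(x[2]),s])
    return np.r_[proj(a,M)[0]-(350.5,215.2),proj(b,M)[0]-(309.5,149),line(a,M,ax,(360.8,245)),line(a,M,ax,(352.8,218.5)),line(b,M,ax,(312.2,127))]
r=least_squares(f,[.63,-.02,0]);print(r.x[:2],np.degrees(r.x[2]),r.fun.round(2))
E
python3 m3.py
```

```text
(array([ 0.6321246 , -0.01856077,  0.13143826]), [0.0042844172232935395, 0.004284417223293613]) [ 0.63608494 -0.01630665  0.135     ] [ 0.62899311 -0.02245975  0.135     ]
tank edge yaw -5.627763791840336
[ 0.63308532 -0.01717407] -5.501763497493931 [-0.74 -0.5  -1.74 -1.32  0.68  1.65 -0.74]
```

```bash
python3 -m pendant '[{"x":0.1,"y":-0.25,"z":0.12,"rz":-0.05,"claw":1},{"x":0.2,"y":-0.5,"z":0.12,"rz":-0.1,"claw":1},{"x":0.3,"y":-0.75,"z":0.12,"rz":-0.15,"claw":1},{"x":0.4,"y":-1,"z":0.12,"rz":-0.2,"claw":1},{"x":0.4,"y":-1,"z":0.12,"rz":-0.25,"claw":1},{"x":0.4,"y":-1,"z":0.12,"rz":-0.25,"claw":1},{"x":0.4,"y":-1,"z":0.12,"rz":-0.25,"claw":1},{"x":0.4,"y":-1,"z":0.12,"rz":-0.25,"claw":1}]'
python3 -m pendant '[{"x":0.1,"y":-0.2,"rz":-0.05,"claw":1},{"x":0.2,"y":-0.4,"rz":-0.1,"claw":1},{"x":0.3,"y":-0.6,"rz":-0.15,"claw":1},{"x":0.4,"y":-0.8,"rz":-0.2,"claw":1},{"x":0.4,"y":-1,"rz":-0.25,"claw":1},{"x":0.4,"y":-1,"rz":-0.3,"claw":1},{"x":0.4,"y":-1,"rz":-0.3,"claw":1},{"x":0.4,"y":-1,"rz":-0.3,"claw":1}]'
python3 -m pendant '[{"x":0.1,"y":-0.2,"rz":-0.05,"claw":1},{"x":0.2,"y":-0.4,"rz":-0.1,"claw":1},{"x":0.3,"y":-0.6,"rz":-0.15,"claw":1},{"x":0.4,"y":-0.8,"rz":-0.2,"claw":1},{"x":0.4,"y":-1,"rz":-0.25,"claw":1},{"x":0.4,"y":-1,"rz":-0.275,"claw":1},{"x":0.4,"y":-1,"rz":-0.275,"claw":1},{"x":0.4,"y":-1,"rz":-0.275,"claw":1}]'
python3 -c "
from h import *
s=sense();print(s['tcp_pos'],s['ee_rot'],s['joints'],s['wrist_force'])"
```

```text
[0.22934166 0.58136263 0.22253457] [[ 9.30209595e-01 -3.67028755e-01 -4.68526990e-05]
 [-3.67028756e-01 -9.30209596e-01 -2.21861367e-05]
 [-3.54398800e-05  3.78340450e-05 -9.99999999e-01]] [ 8.32847448e+01  2.20418013e+01  4.51574193e-01 -2.70732080e-03
 -6.84113493e+01 -1.48162378e+01] [ 0.80000554 -0.09645014  0.17331148]$[0]: bad value
$[0]: bad value
$[0]: bad value
```

```bash
python3 -m pendant '[{"x":0.1,"y":-0.25,"z":0.12,"rx":0,"ry":0,"rz":-0.05,"claw":1},{"x":0.2,"y":-0.5,"z":0.12,"rx":0,"ry":0,"rz":-0.1,"claw":1},{"x":0.3,"y":-0.75,"z":0.12,"rx":0,"ry":0,"rz":-0.15,"claw":1},{"x":0.4,"y":-1,"z":0.12,"rx":0,"ry":0,"rz":-0.2,"claw":1},{"x":0.4,"y":-1,"z":0.12,"rx":0,"ry":0,"rz":-0.25,"claw":1},{"x":0.4,"y":-1,"z":0.12,"rx":0,"ry":0,"rz":-0.25,"claw":1},{"x":0.4,"y":-1,"z":0.12,"rx":0,"ry":0,"rz":-0.25,"claw":1},{"x":0.4,"y":-1,"z":0.12,"rx":0,"ry":0,"rz":-0.25,"claw":1}]'
```

```text
time_s: 2.9
tcp_pos: [0.3291, 0.3323, 0.2524]
ee_rot: [[0.4, -0.916, -0.0], [-0.916, -0.4, -0.0], [0.0, 0.0, -1.0]]
wrist_force: [0.0, 0.4, 0.0]
gripper_width: 0.999
gripper_force: 0.0
```

```bash
python3 -m pendant '[{"x":0.1,"y":-0.2,"z":0,"rx":0,"ry":0,"rz":-0.05,"claw":1},{"x":0.2,"y":-0.4,"z":0,"rx":0,"ry":0,"rz":-0.1,"claw":1},{"x":0.3,"y":-0.6,"z":0,"rx":0,"ry":0,"rz":-0.15,"claw":1},{"x":0.4,"y":-0.8,"z":0,"rx":0,"ry":0,"rz":-0.2,"claw":1},{"x":0.4,"y":-1,"z":0,"rx":0,"ry":0,"rz":-0.25,"claw":1},{"x":0.4,"y":-1,"z":0,"rx":0,"ry":0,"rz":-0.3,"claw":1},{"x":0.4,"y":-1,"z":0,"rx":0,"ry":0,"rz":-0.35,"claw":1},{"x":0.4,"y":-1,"z":0,"rx":0,"ry":0,"rz":-0.35,"claw":1}]' && python3 -m pendant '[{"x":0.1,"y":-0.2,"z":0,"rx":0,"ry":0,"rz":-0.05,"claw":1},{"x":0.2,"y":-0.4,"z":0,"rx":0,"ry":0,"rz":-0.1,"claw":1},{"x":0.3,"y":-0.6,"z":0,"rx":0,"ry":0,"rz":-0.15,"claw":1},{"x":0.4,"y":-0.8,"z":0,"rx":0,"ry":0,"rz":-0.2,"claw":1},{"x":0.5,"y":-1,"z":0,"rx":0,"ry":0,"rz":-0.226,"claw":1},{"x":0.5,"y":-1,"z":0,"rx":0,"ry":0,"rz":-0.226,"claw":1},{"x":0.5,"y":-1,"z":0,"rx":0,"ry":0,"rz":-0.226,"claw":1},{"x":0.5,"y":-1,"z":0,"rx":0,"ry":0,"rz":-0.226,"claw":1}]'
```

```text
time_s: 3.9
tcp_pos: [0.4296, 0.0819, 0.2524]
ee_rot: [[-0.634, -0.773, -0.0], [-0.773, 0.634, -0.0], [0.0, 0.0, -1.0]]
wrist_force: [0.0, -0.8, 0.1]
gripper_width: 1.002
gripper_force: 0.0
time_s: 4.9
tcp_pos: [0.5542, -0.1674, 0.2528]
ee_rot: [[-0.985, -0.173, 0.0], [-0.173, 0.985, 0.0], [-0.0, 0.0, -1.0]]
wrist_force: [-0.1, 0.0, -0.1]
gripper_width: 0.996
gripper_force: 0.0
```

```bash
python3 -m pendant '[{"x":0.007,"y":-0.15,"z":0,"rx":0,"ry":0,"rz":0,"claw":1},{"x":0.007,"y":-0.275,"z":0,"rx":0,"ry":0,"rz":0,"claw":1},{"x":0.007,"y":-0.275,"z":-0.1,"rx":0,"ry":0,"rz":0,"claw":1},{"x":0.007,"y":-0.275,"z":-0.2,"rx":0,"ry":0,"rz":0,"claw":1},{"x":0.007,"y":-0.275,"z":-0.3,"rx":0,"ry":0,"rz":0,"claw":1},{"x":0.007,"y":-0.275,"z":-0.4,"rx":0,"ry":0,"rz":0,"claw":1},{"x":0.007,"y":-0.275,"z":-0.5,"rx":0,"ry":0,"rz":0,"claw":1},{"x":0.007,"y":-0.275,"z":-0.53,"rx":0,"ry":0,"rz":0,"claw":1}]'
python3 - <<'E'
from h import *
a=capture("scene");b=capture("top")
x=np.hstack([cv2.resize(q["color"][y:y+80,x:x+80],(400,400),interpolation=2) for q,x,y in((a,240,185),(b,340,130))])
cv2.imwrite("pics/c3.png",x[:,:,::-1]);print(sense()["tcp_pos"])
E
```

```text
time_s: 5.9
tcp_pos: [0.5553, -0.236, 0.119]
ee_rot: [[-0.985, -0.172, -0.002], [-0.172, 0.985, 0.001], [0.002, 0.001, -1.0]]
wrist_force: [0.0, -0.2, 1.4]
gripper_width: 0.996
gripper_force: 0.0
[ 0.55602123 -0.23656159  0.12001307]
```

View pics/c3.png

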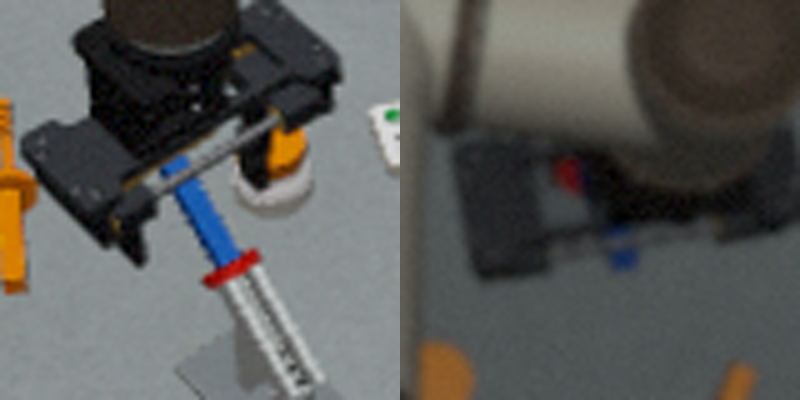

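The blue handle (scene about (283,225)) runs between the open fingers and the cup stays clear, so I close and lift.

```bash
python3 -m pendant '[{"x":0,"y":0,"z":0,"rx":0,"ry":0,"rz":0,"claw":0},{"x":0,"y":0,"z":0,"rx":0,"ry":0,"rz":0,"claw":0},{"x":0,"y":0,"z":0,"rx":0,"ry":0,"rz":0,"claw":0},{"x":0,"y":0,"z":0,"rx":0,"ry":0,"rz":0,"claw":0},{"x":0,"y":0,"z":0,"rx":0,"ry":0,"rz":0,"claw":0},{"x":0,"y":0,"z":0,"rx":0,"ry":0,"rz":0,"claw":0},{"x":0,"y":0,"z":0,"rx":0,"ry":0,"rz":0,"claw":0},{"x":0,"y":0,"z":0,"rx":0,"ry":0,"rz":0,"claw":0}]'
python3 -m pendant '[{"x":0,"y":0,"z":0.05,"rx":0,"ry":0,"rz":0,"claw":0},{"x":0,"y":0,"z":0.1,"rx":0,"ry":0,"rz":0,"claw":0},{"x":0,"y":0,"z":0.15,"rx":0,"ry":0,"rz":0,"claw":0},{"x":0,"y":0,"z":0.22,"rx":0,"ry":0,"rz":0,"claw":0},{"x":0,"y":0,"z":0.29,"rx":0,"ry":0,"rz":0,"claw":0},{"x":0,"y":0,"z":0.36,"rx":0,"ry":0,"rz":0,"claw":0},{"x":0,"y":0,"z":0.43,"rx":0,"ry":0,"rz":0,"claw":0},{"x":0,"y":0,"z":0.48,"rx":0,"ry":0,"rz":0,"claw":0}]'
cat > look.py <<'E'
from h import *
import sys
a=capture("scene");b=capture("top")
c=np.degrees
st=sense();R=np.array(st["ee_rot"]);g=np.array(st["tcp_pos"])-.019*R[:,2]
def H(p):return cv2.cvtColor(p["color"],cv2.COLOR_RGB2HSV).astype(int)
for n,p in(("s",a),("t",b)):
    uv=proj(p,g)[0];h=H(p);V,U=np.mgrid[:400,:640];near=np.hypot(U-uv[0],V-uv[1])<60
    red=near&((h[...,0]<6)|(h[...,0]>174))&(h[...,1]>150)&(h[...,2]>70)
    blue=near&(h[...,0]>105)&(h[...,0]<130)&(h[...,1]>130)&(h[...,2]>60)
    print(n,"grasp pt px",uv,"red",red.sum(),[x.mean().round(1) for x in np.nonzero(red)[::-1]] if red.any() else 0,"blue",blue.sum())
    globals()["u"+n]=uv
S=sys.argv[1];w=int(sys.argv[2]) if len(sys.argv)>2 else 80
x=np.hstack([cv2.resize(q["color"][int(u[1])-w//2:int(u[1])+w//2,int(u[0])-w//2:int(u[0])+w//2],(400,400),interpolation=2) for q,u in((a,us+[12,12]),(b,ut-[0,15]))])
print("crop origins",(us+[12,12]).astype(int)-w//2,(ut-[0,15]).astype(int)-w//2)
cv2.imwrite("pics/"+S,x[:,:,::-1])
E
python3 look.py c4.png
```

```text
time_s: 7.0
tcp_pos: [0.5561, -0.2374, 0.12]
ee_rot: [[-0.985, -0.17, -0.0], [-0.17, 0.985, 0.0], [0.0, 0.0, -1.0]]
wrist_force: [0.3, -0.3, -0.2]
gripper_width: 0.183
gripper_force: 30.0
time_s: 8.0
tcp_pos: [0.5563, -0.2374, 0.2418]
ee_rot: [[-0.985, -0.17, 0.002], [-0.17, 0.985, -0.0], [-0.002, -0.001, -1.0]]
wrist_force: [-0.7, -0.4, -1.2]
gripper_width: 0.18
gripper_force: 30.0
s grasp pt px [274.71103195 197.79038049] red 31 [np.float64(283.3), np.float64(212.9)] blue 104
t grasp pt px [388.32684259 162.03804724] red 0 0 blue 23
crop origins [246 169] [348 107]
```

View pics/c4.png

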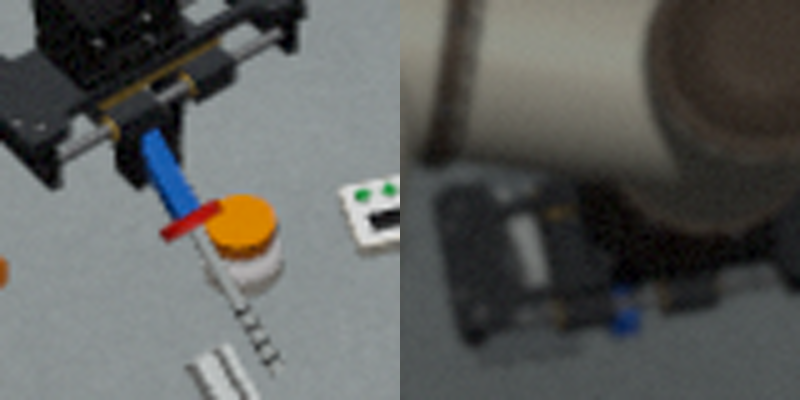

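The gauge is lifted and held (scene: collar at (283,213), tip at about (301,243)).

Run:
```python
from h import *
a=capture("scene");g=np.array([.5563,-.2374,.2418+.019])
for yaw in(8.5,9.8,11):
  for pit in(36,40,44):
    y,q=np.radians([yaw,pit]);d=np.array([np.cos(q)*np.cos(y),np.cos(q)*np.sin(y),-np.sin(q)])
    print(yaw,pit,proj(a,[g+.050*d,g+.154*d]).round(1).tolist())
```

```text
8.5 36 [[283.3, 212.4], [301.3, 243.0]]
8.5 40 [[283.0, 212.6], [300.0, 243.4]]
8.5 44 [[282.5, 212.8], [298.6, 243.5]]
9.8 36 [[283.6, 212.3], [302.0, 242.5]]
9.8 40 [[283.2, 212.5], [300.7, 242.9]]
9.8 44 [[282.8, 212.6], [299.3, 243.1]]
11 36 [[283.8, 212.1], [302.7, 242.1]]
11 40 [[283.4, 212.4], [301.4, 242.5]]
11 44 [[283.0, 212.5], [299.9, 242.7]]
```

```bash
python3 -m pendant '[{"x":-0.058,"y":0.19,"z":0,"rx":0,"ry":0,"rz":-0.018,"claw":0},{"x":-0.116,"y":0.375,"z":0,"rx":0,"ry":0,"rz":-0.036,"claw":0},{"x":-0.174,"y":0.56,"z":0,"rx":0,"ry":0,"rz":-0.054,"claw":0},{"x":-0.232,"y":0.75,"z":0,"rx":0,"ry":0,"rz":-0.072,"claw":0},{"x":-0.289,"y":0.936,"z":0,"rx":0,"ry":0,"rz":-0.0856,"claw":0},{"x":-0.289,"y":0.936,"z":0,"rx":0,"ry":0,"rz":-0.0856,"claw":0},{"x":-0.289,"y":0.936,"z":0,"rx":0,"ry":0,"rz":-0.0856,"claw":0},{"x":-0.289,"y":0.936,"z":0,"rx":0,"ry":0,"rz":-0.0856,"claw":0}]'
python3 - <<'E'
from h import *
a=capture("scene");b=capture("top")
st=sense();R=np.array(st["ee_rot"]);g=np.array(st["tcp_pos"])-.019*R[:,2]
y=np.arctan2(-R[0,1],R[1,1]);q=np.radians(40);d=np.array([np.cos(q)*np.cos(y),np.cos(q)*np.sin(y),-np.sin(q)])
print(np.degrees(y),g,g+.154*d)
for p in(a,b):print("tip pred",proj(p,g+.154*d),"collar",proj(p,g+.05*d),"mouth nominal",proj(p,[.632,-.018,.135]))
x=np.hstack([cv2.resize(q["color"][y:y+60,x:x+60],(400,400),interpolation=2) for q,x,y in((a,320,185),(b,280,110))])
cv2.imwrite("pics/c5.png",x[:,:,::-1])
E
```

```text
time_s: 9.15
tcp_pos: [0.4839, -0.0042, 0.2396]
ee_rot: [[-0.995, 0.099, -0.001], [0.099, 0.995, -0.0], [0.001, -0.0, -1.0]]
wrist_force: [0.1, 0.3, -0.9]
gripper_width: 0.181
gripper_force: 30.0
-5.71782033087224 [ 0.48399114 -0.00428708  0.25873624] [ 0.60137503 -0.01604042  0.15974695]
tip pred [[345.04944931 203.06405663]] collar [[334.70061369 172.39890951]] mouth nominal [[349.35981075 214.57497825]]
tip pred [[307.04772281 155.65026162]] collar [[303.17474103 177.04058623]] mouth nominal [[308.03293916 148.03043826]]
```

View pics/c5.png

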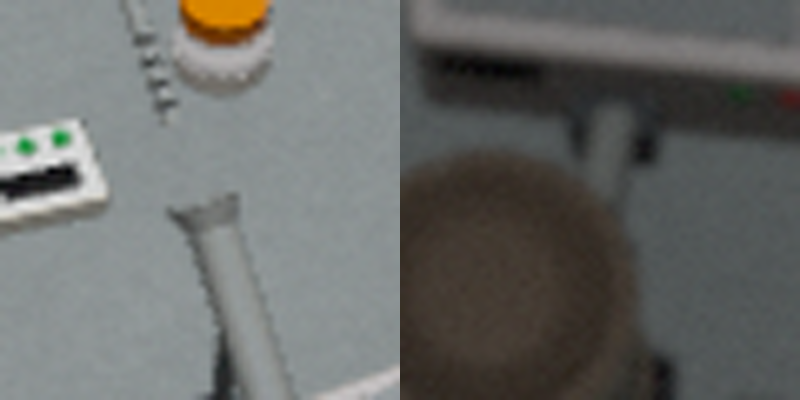

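```bash
python3 -m pendant '[{"x":0.03,"y":-0.003,"z":-0.019,"rx":0,"ry":0,"rz":0,"claw":0},{"x":0.06,"y":-0.006,"z":-0.045,"rx":0,"ry":0,"rz":0,"claw":0},{"x":0.09,"y":-0.009,"z":-0.07,"rx":0,"ry":0,"rz":0,"claw":0},{"x":0.12,"y":-0.012,"z":-0.095,"rx":0,"ry":0,"rz":0,"claw":0},{"x":0.145,"y":-0.015,"z":-0.116,"rx":0,"ry":0,"rz":0,"claw":0},{"x":0.17,"y":-0.017,"z":-0.137,"rx":0,"ry":0,"rz":0,"claw":0},{"x":0.195,"y":-0.02,"z":-0.159,"rx":0,"ry":0,"rz":0,"claw":0},{"x":0.213,"y":-0.0213,"z":-0.174,"rx":0,"ry":0,"rz":0,"claw":0}]'
python3 - <<'E'
from h import *
s=sense();print(s["tcp_pos"],s["wrist_force"],s["moment"])
E
```

```text
time_s: 10.25
tcp_pos: [0.5374, -0.0087, 0.1961]
ee_rot: [[-0.995, 0.098, -0.0], [0.098, 0.995, -0.0], [0.0, -0.0, -1.0]]
wrist_force: [-0.2, -0.9, -0.6]
gripper_width: 0.183
gripper_force: 30.0
[ 0.53743649 -0.00872916  0.19614331] [-0.15308104 -0.85068161 -0.57589277] [-0.00458816 -0.11031874  0.0315029 ]
```

```bash
python3 -m pendant '[{"x":0.024,"y":-0.0024,"z":-0.02,"rx":0,"ry":0,"rz":0,"claw":0},{"x":0.048,"y":-0.0048,"z":-0.04,"rx":0,"ry":0,"rz":0,"claw":0},{"x":0.072,"y":-0.0072,"z":-0.06,"rx":0,"ry":0,"rz":0,"claw":0},{"x":0.096,"y":-0.0096,"z":-0.081,"rx":0,"ry":0,"rz":0,"claw":0},{"x":0.12,"y":-0.012,"z":-0.101,"rx":0,"ry":0,"rz":0,"claw":0},{"x":0.144,"y":-0.0144,"z":-0.121,"rx":0,"ry":0,"rz":0,"claw":0},{"x":0.165,"y":-0.0165,"z":-0.139,"rx":0,"ry":0,"rz":0,"claw":0},{"x":0.176,"y":-0.0176,"z":-0.148,"rx":0,"ry":0,"rz":0,"claw":0}]'
```

```text
time_s: 11.25
tcp_pos: [0.5813, -0.0132, 0.1591]
ee_rot: [[-0.995, 0.098, -0.001], [0.098, 0.995, -0.0], [0.001, -0.0, -1.0]]
wrist_force: [-0.2, -0.8, -1.4]
gripper_width: 0.18
gripper_force: 30.0
```

```bash
python3 -m pendant '[{"x":0.006,"y":-0.0006,"z":-0.005,"rx":0,"ry":0,"rz":0,"claw":0},{"x":0.012,"y":-0.0012,"z":-0.01,"rx":0,"ry":0,"rz":0,"claw":0},{"x":0.018,"y":-0.0018,"z":-0.015,"rx":0,"ry":0,"rz":0,"claw":0},{"x":0.024,"y":-0.0024,"z":-0.02,"rx":0,"ry":0,"rz":0,"claw":0},{"x":0.03,"y":-0.003,"z":-0.025,"rx":0,"ry":0,"rz":0,"claw":0},{"x":0.036,"y":-0.0036,"z":-0.03,"rx":0,"ry":0,"rz":0,"claw":0},{"x":0.04,"y":-0.004,"z":-0.034,"rx":0,"ry":0,"rz":0,"claw":0},{"x":0.043,"y":-0.0043,"z":-0.036,"rx":0,"ry":0,"rz":0,"claw":0}]'
python3 - <<'E'
from h import *
s=sense();print(s["tcp_pos"],s["wrist_force"],s["moment"])
E
```

```text
time_s: 12.25
tcp_pos: [0.5912, -0.0141, 0.1508]
ee_rot: [[-0.995, 0.098, -0.002], [0.098, 0.995, -0.0], [0.002, -0.0, -1.0]]
wrist_force: [-4.8, 2.3, 4.2]
gripper_width: 0.182
gripper_force: 30.0
[ 0.5911966  -0.0141166   0.15076863] [-4.81948942  2.27241174  4.20858732] [ 0.51996736  1.08125297 -0.02808229]
```

```bash
python3 -m pendant '[{"x":0.003,"y":-0.0003,"z":-0.0025,"rx":0,"ry":0,"rz":0,"claw":0},{"x":0.006,"y":-0.0006,"z":-0.005,"rx":0,"ry":0,"rz":0,"claw":0},{"x":0.006,"y":-0.0006,"z":-0.005,"rx":0,"ry":0,"rz":0,"claw":0},{"x":0.006,"y":-0.0006,"z":-0.005,"rx":0,"ry":0,"rz":0,"claw":0},{"x":0.006,"y":-0.0006,"z":-0.005,"rx":0,"ry":0,"rz":0,"claw":0},{"x":0.006,"y":-0.0006,"z":-0.005,"rx":0,"ry":0,"rz":0,"claw":0},{"x":0.006,"y":-0.0006,"z":-0.005,"rx":0,"ry":0,"rz":0,"claw":0},{"x":0.006,"y":-0.0006,"z":-0.005,"rx":0,"ry":0,"rz":0,"claw":0}]'
python3 - <<'E'
from h import *
a=capture("scene");st=sense();R=np.array(st["ee_rot"]);g=np.array(st["tcp_pos"])-.019*R[:,2]
d=np.array([.762,-.076,-.643]);print(g+.054*d,proj(a,[g+.05*d]))
save(a,"c6.png",(310,180,390,240),8)
E
```

```text
time_s: 13.25
tcp_pos: [0.5912, -0.0141, 0.1507]
ee_rot: [[-0.995, 0.098, -0.004], [0.098, 0.995, -0.0], [0.004, -0.0, -1.0]]
wrist_force: [-9.7, 3.3, 8.8]
gripper_width: 0.181
gripper_force: 30.0
[ 0.63242997 -0.01820578  0.1349813 ] [[348.97977015 213.50781345]]
```

View pics/c6.png

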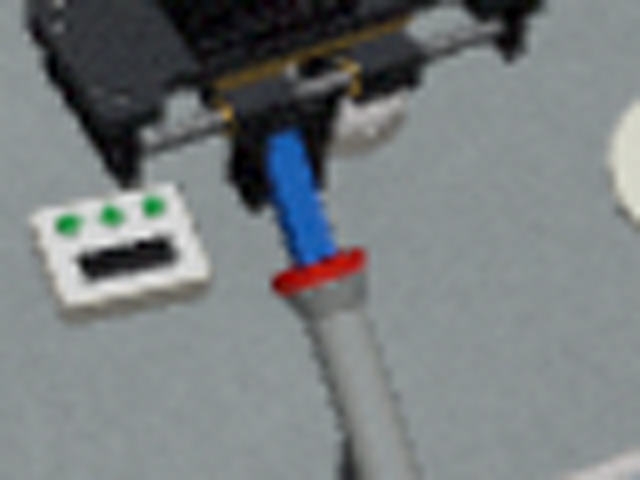

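The collar sits flush on the rim (scene crop, about (349,214)), with 13 N of reaction force. Next I draw the gauge out along the tube axis.

```bash
python3 -m pendant '[{"x":-0.05,"y":0.005,"z":0.042,"rx":0,"ry":0,"rz":0,"claw":0},{"x":-0.11,"y":0.011,"z":0.093,"rx":0,"ry":0,"rz":0,"claw":0},{"x":-0.17,"y":0.017,"z":0.143,"rx":0,"ry":0,"rz":0,"claw":0},{"x":-0.23,"y":0.023,"z":0.194,"rx":0,"ry":0,"rz":0,"claw":0},{"x":-0.29,"y":0.029,"z":0.245,"rx":0,"ry":0,"rz":0,"claw":0},{"x":-0.36,"y":0.036,"z":0.304,"rx":0,"ry":0,"rz":0,"claw":0},{"x":-0.43,"y":0.043,"z":0.363,"rx":0,"ry":0,"rz":0,"claw":0},{"x":-0.49,"y":0.049,"z":0.413,"rx":0,"ry":0,"rz":0,"claw":0}]'
python3 - <<'E'
from h import *
a=capture("scene");st=sense();R=np.array(st["ee_rot"]);g=np.array(st["tcp_pos"])-.019*R[:,2]
d=np.array([.762,-.076,-.643]);print(st["tcp_pos"],st["joints"],g+.154*d,proj(a,[g+.05*d,g+.154*d]))
h=cv2.cvtColor(a["color"],cv2.COLOR_RGB2HSV).astype(int);m=((h[...,0]<6)|(h[...,0]>174))&(h[...,1]>150)&(h[...,2]>70);m[:140]=0;m[210:]=0;m[:,:310]=0;m[:,370:]=0
print("red",[x.mean() for x in np.nonzero(m)[::-1]])
E
```

```text
time_s: 14.3
tcp_pos: [0.4698, -0.002, 0.2537]
ee_rot: [[-0.995, 0.098, 0.001], [0.098, 0.995, 0.0], [-0.001, 0.0, -1.0]]
wrist_force: [-0.6, 0.6, -1.1]
gripper_width: 0.18
gripper_force: 30.0
[ 0.46912496 -0.00205441  0.25543736] [ 1.96732488e+01  5.11408701e+00 -1.73819581e+01  1.37906112e-02
 -6.73213868e+01 -1.15272226e+02] [ 0.58641453 -0.01377482  0.17541526] [[332.97121273 165.83539858]
 [343.33509558 196.52678104]]
red [np.float64(333.72), np.float64(166.44)]
```

```bash
python3 -m pendant '[{"x":-0.02,"y":0.15,"z":0,"rx":0,"ry":0,"rz":0,"claw":0},{"x":-0.04,"y":0.35,"z":0,"rx":0,"ry":0,"rz":0,"claw":0},{"x":-0.06,"y":0.55,"z":0,"rx":0,"ry":0,"rz":0,"claw":0},{"x":-0.08,"y":0.75,"z":0,"rx":-0.0035,"ry":-0.035,"rz":0,"claw":0},{"x":-0.1,"y":0.9,"z":0,"rx":-0.008,"ry":-0.08,"rz":0,"claw":0},{"x":-0.1,"y":1,"z":0,"rx":-0.0125,"ry":-0.125,"rz":0,"claw":0},{"x":-0.1,"y":1,"z":0,"rx":-0.017,"ry":-0.17,"rz":0,"claw":0},{"x":-0.1,"y":1,"z":0,"rx":-0.0205,"ry":-0.205,"rz":0,"claw":0}]'
python3 -c "
from h import *
s=sense();print(s['tcp_pos'],s['ee_rot'],s['joints'])"
```

```text
time_s: 15.35
tcp_pos: [0.4721, 0.226, 0.291]
ee_rot: [[-0.845, 0.046, 0.533], [0.032, 0.999, -0.036], [-0.534, -0.014, -0.845]]
wrist_force: [-0.4, -0.4, -1.3]
gripper_width: 0.179
gripper_force: 30.0
[0.4721029  0.22604246 0.29096137] [[-0.84481303  0.04635095  0.53305022]
 [ 0.03178144  0.99882878 -0.03648303]
 [-0.53411693 -0.01388023 -0.84529666]] [  55.08020147   -2.80569639  -40.88997438   42.74095489  -42.43681001
 -177.39447591]
```

```bash
python3 -m pendant '[{"x":0.02,"y":-0.05,"z":0,"rx":0,"ry":0,"rz":0.05,"claw":0},{"x":0.04,"y":-0.1,"z":0,"rx":0,"ry":0,"rz":0.1,"claw":0},{"x":0.07,"y":-0.15,"z":0,"rx":0,"ry":0,"rz":0.15,"claw":0},{"x":0.1,"y":-0.2,"z":0,"rx":0,"ry":0,"rz":0.2,"claw":0},{"x":0.13,"y":-0.25,"z":0,"rx":0,"ry":0,"rz":0.25,"claw":0},{"x":0.16,"y":-0.3,"z":0,"rx":0,"ry":0,"rz":0.3,"claw":0},{"x":0.17,"y":-0.36,"z":0,"rx":0,"ry":0,"rz":0.35,"claw":0},{"x":0.17,"y":-0.36,"z":0,"rx":0,"ry":0,"rz":0.365,"claw":0}]'
cat > fin.py <<'E'
from h import *
from scipy.spatial.transform import Rotation as Ro
s=sense();R=np.array(s["ee_rot"]);p=np.array(s["tcp_pos"])
q=np.radians(40);dl=R@np.array([-np.cos(q),0,np.sin(q)]) # gauge tip dir in tool frame (tool x = -dir)
G=p-.019*R[:,2];print("joints",np.round(s["joints"],1),"dir",dl.round(3),"level deg",np.degrees(np.arcsin(dl[2])),"tip",G+.154*dl)
w=np.radians(60);d=np.array([np.cos(w),np.sin(w),0])
yy=np.array([-d[1],d[0],0]);tz=np.sin(q)*d+np.array([0,0,-np.cos(q)]);xx=np.cross(yy,tz)
Rt=np.c_[xx,yy,tz];Gt=np.array([.585,.258,.112])-.154*d;pt=Gt+.019*tz
print("check",Rt@np.array([-np.cos(q),0,np.sin(q)]))
print("shift",(pt-p)/.25,"rot",Ro.from_matrix(Rt@R.T).as_rotvec()/np.pi)
a=capture("scene");print(proj(a,[G+.05*dl,G+.154*dl]))
E
python3 fin.py
```

```text
time_s: 16.35
tcp_pos: [0.5138, 0.1358, 0.2898]
ee_rot: [[-0.545, -0.77, 0.332], [-0.665, 0.638, 0.388], [-0.511, -0.01, -0.86]]
wrist_force: [-0.9, -1.2, -0.9]
gripper_width: 0.183
gripper_force: 30.0
joints [ 24.   -0.5 -17.8 -17.8 -45.9 -54.1] dir [ 0.631  0.759 -0.161] level deg -9.282710811091285 tip [0.60459505 0.24528869 0.28128811]
check [ 5.00000000e-01  8.66025404e-01 -4.04181270e-18]
shift [ 0.00133415 -0.00224414 -0.76940211] rot [ 0.04417519 -0.02691458  0.0536617 ]
[[384.31691789 140.40454949]
 [415.8805311  147.79001597]]
```

```bash
python3 -m pendant '[{"x":0,"y":0,"z":-0.08,"rx":0.011,"ry":-0.0067,"rz":0.0134,"claw":0},{"x":0,"y":0,"z":-0.18,"rx":0.022,"ry":-0.0135,"rz":0.027,"claw":0},{"x":0,"y":0,"z":-0.29,"rx":0.033,"ry":-0.02,"rz":0.04,"claw":0},{"x":0,"y":0,"z":-0.4,"rx":0.044,"ry":-0.027,"rz":0.054,"claw":0},{"x":0,"y":0,"z":-0.51,"rx":0.044,"ry":-0.027,"rz":0.054,"claw":0},{"x":0,"y":0,"z":-0.61,"rx":0.044,"ry":-0.027,"rz":0.054,"claw":0},{"x":0,"y":0,"z":-0.7,"rx":0.044,"ry":-0.027,"rz":0.054,"claw":0},{"x":0,"y":0,"z":-0.76,"rx":0.044,"ry":-0.027,"rz":0.054,"claw":0}]'
python3 -m pendant '[{"x":0,"y":0,"z":0,"rx":0,"ry":0,"rz":0,"claw":0},{"x":0,"y":0,"z":0,"rx":0,"ry":0,"rz":0,"claw":0},{"x":0,"y":0,"z":0,"rx":0,"ry":0,"rz":0,"claw":0},{"x":0,"y":0,"z":0,"rx":0,"ry":0,"rz":0,"claw":0},{"x":0,"y":0,"z":0,"rx":0,"ry":0,"rz":0,"claw":0},{"x":0,"y":0,"z":0,"rx":0,"ry":0,"rz":0,"claw":0},{"x":0,"y":0,"z":0,"rx":0,"ry":0,"rz":0,"claw":0},{"x":0,"y":0,"z":0,"rx":0,"ry":0,"rz":0,"claw":0}]'
python3 fin.py
python3 - <<'E'
from h import *
a=capture("scene");save(a,"c7.png",(330,130,470,235),5)
print(sense()["joint_velocities"])
E
```

```text
time_s: 17.4
tcp_pos: [0.5135, 0.1356, 0.0983]
ee_rot: [[-0.388, -0.864, 0.322], [-0.663, 0.504, 0.554], [-0.641, 0.001, -0.768]]
wrist_force: [0.5, 0.2, -0.8]
gripper_width: 0.18
gripper_force: 30.0
time_s: 18.4
tcp_pos: [0.5142, 0.136, 0.0998]
ee_rot: [[-0.386, -0.864, 0.324], [-0.662, 0.503, 0.555], [-0.643, -0.0, -0.766]]
wrist_force: [0.4, -0.2, -1.1]
gripper_width: 0.179
gripper_force: 30.0
joints [  7.8  16.6 -22.4 -55.5 -37.9   3.4] dir [ 0.503  0.864 -0.   ] level deg -0.0170174998637628 tip [0.58554575 0.25850536 0.11435698]
check [ 5.00000000e-01  8.66025404e-01 -4.04181270e-18]
shift [-0.00025827 -0.00311772 -0.00959635] rot [ 1.05196931e-04 -7.05962717e-06  1.24791219e-03]
[[378.24283631 180.22710094]
 [407.83066514 180.1877573 ]]
[-0.0295364  -0.08949107  0.00111657  0.04464987 -0.01120116  0.03189603]
```

View pics/c7.png

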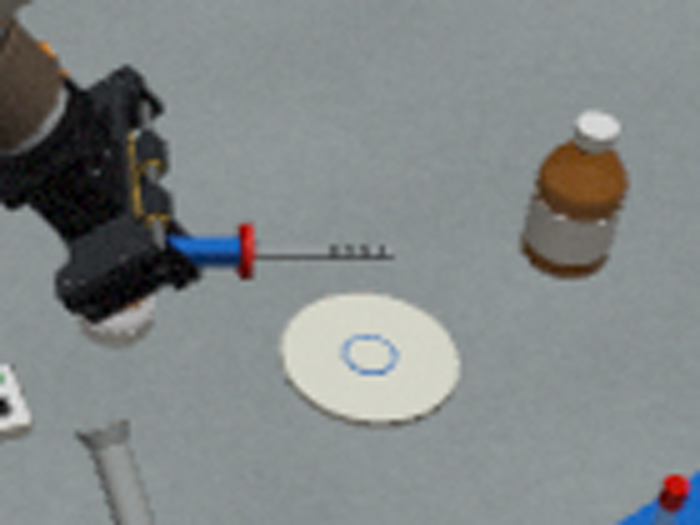

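The picture shows the gauge held level with its tip at scene (409,181), against a predicted (408,180). That puts the tip about 11 cm above the bench over the tile's middle, clear of everything.

```bash
python3 -c "
from station import *
print(finish_job())"
```

```text
the job is handed in; nothing more can be done
None
```

The gauge went into the guide tube until its collar stopped on the rim and was drawn right out. The job was handed in (no verdict shown) with the gauge held level and still, its tip about 11 cm above the bench over the tile's middle.

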